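# Drive a seized hinge pin out of a pump bracket

### The arm

A 7-joint arm with a two-finger parallel gripper is mounted at the origin on the work surface. World frame = base frame: x ahead of the robot, y to its left, z up, the work surface at z = 0. Lengths are in m, angles in rad, forces in N, time in s.
With the tool pointing down it reaches from about 0.4 to 0.85 m from the base axis. Payload 10.4 kg.
Tool frame: the origin (TCP) lies on the centre line of the jaws, within the pads' length; the fingertips stand 17 mm ahead of it and the grasp point (between the pads) lies 2 mm behind it; z points along the fingers, y is the line along which they close (so a half turn about z gives the same grasp; the last joint's range is limited). The gripper opens to 85 mm and grips with 20 to 120 N. Pads are 22 mm wide; open, the fingers measure 114 mm over their backs; the gripper's body (76 mm by 85 mm) begins 54 mm behind the grasp point. The pads swing forward as they close: fully open they stand 13 mm farther back than shut.
Start: joints at [-1.195, 0.332, -0.065, 1.46, 0.022, 1.35, -0.088], TCP at [0.243, 0.576, 0.248] pointing down, gripper open.
Joint ranges: [-2.6, 2.6], [-0.5, 2.12], [-1.47, 1.34], [0.16, 2.42], [-1.27, 4.41], [0.06, 2.06], [-2.6, 2.6]. Speed limits (rad/s): [2.22, 2.22, 2.79, 2.79, 3.14, 3.14, 3.14].

### API

Orientations are given as a unit quaternion [x, y, z, w].
In Python, from workcell import sensors, imaging, order, spotter gives the robot as it stands. The module is installed in compiled form; this text tells all that it offers.
- The arm moves only by the shell command python3 -m inch 'ROWS' [FORCE]. ROWS is JSON, a list that holds one entry, the list of rows, each a list of 7 numbers: the shift along the tool's x, y, z in m, then the turn, a rotation vector about the tool's x, y, z in rad, then the closure, from -1 (fully open) to 1 (shut). In form: [[[x, y, z, ax, ay, az, hand], ...]]. A call has 1 to 10 rows; each row is the pose to reach, as a shift and turn from the pose commanded when the call began, along the tool's axes at that moment; what a row does not reach only later rows make up. A row lasts 1/10 s, in which the tool goes at most 50 mm and 8.59 degrees, less where a joint would pass 70% of its speed; a pose out of reach is approached as far as the arm can. A call with a gripper value outside its range is refused whole. The fingers move at their own pace and stop on an object; FORCE is the grip in N (left out, the last holds). Time passes only in rows, so rows that repeat a pose let the fingers close. It gives the time, the measured TCP pose, the force, the opening and the grip force at its end, in the units of the state.
- sensors.get_obs(): the state, without advancing time (a new reading comes with each control period).
- imaging.camera(name): name is "scene" or "top" or "wrist"; returns the picture (400x640x3 uint8, blue, green, red); there is no depth.
- imaging.calibration(name): a dict with "mtx" (3x3 intrinsics, pixels), "R" (3x3) and "t" (3): a world point X has camera coordinates R X + t; the wrist camera has in their place "tool_from_camera" (4x4, takes a point from camera to tool coordinates, whose origin is the TCP and whose axes are the flange's). Camera axes: x right, y down, z forward; pixel columns grow to the right and rows downward; lengths in m; the calibration is good to about 2 mm. A picture is of the moment at which its call begins: read the wrist's pose just before it. calibration takes no time and is no camera call.
- order.hand_in(): hands the job in; it is judged then, once.
Trained networks look in the newest picture that a camera, given by its name, has taken for a name from the list of things; names that differ only in an ending like _2 or _b are one class to them, and where a whole thing is asked for, a point or a joint stands for the part that bears it (a point fixed in the world has none). Each returns a list of dicts, best first, with "conf" (0 to 1); they miss things now and then, are a little off and sometimes report something else, mostly with a low value. They report only what shows in the picture. A call takes as long as a camera call.
- spotter.look_for(label, camera): "pixel" ([column, row] in pixels, amid what is visible of it).
The state is a dict: "clock": time; "joint_pos": joint angles; "joint_velocities": joint speeds; "tau": joint torques, N m; "position": TCP position; "ee_rot": TCP orientation; "ft_force": force on the tool from outside, world axes, zero at the start; "torque": the same for the moment, N m; "grip_width": opening from 0.0 (shut) to 1.0 (fully open); "grasp_force": force on a finger pad.
Only numpy, scipy, OpenCV 4.12 (cv2) and the standard library are available. Lean on these libraries where they do the work, as an engineer would, in place of code of your own. Each camera call takes 0.05 s, during which the arm holds its last target. There are 200 camera calls.

### The job

Take the thin steel drift punch from the wooden tool stand, find the off-centre knock-out hole in the bracket's round keeper disc with its tip without forcing the tip against the disc, and push the seized hinge pin down with the punch until it drops into the catch tray underneath. Then put the punch back upright, fully home in a hole of the stand, and leave the scriber in the stand undisturbed.

Things in the scene. Friction and masses are not known exactly. Their poses are not given: they have to be found in the camera images.
- bracket: Fixed aluminium hinge bracket on a 150 x 150 mm base. Origin: centre of its underside, z up. Two legs at y = +-55 mm carry a boss (60 mm along x, 122 along y, z = 65 to 103 mm) with a vertical bore 21 mm wide on the z axis. A keeper disc covers the bore. Press the punch on bracket or disc with 45 N at most.
- boss_top (a point): Point on the bracket's bore axis (its x = y = 0) at the top face of the round steel keeper disc, z = 107 mm. The disc (52 mm across, 4 mm thick) has one knock-out hole of 10 mm, its centre 5 mm off the disc's centre in ANY direction: the disc was clamped as it fell, its angle is not measured; the hole must be felt for or seen. Two bolt heads reach z = 112 mm at y = +-34 mm.
- tray_in (a point): Centre of the floor of the catch tray below the boss, part of the bracket: 6 mm above the bracket's underside, inside 106 (x) x 90 mm (y), rim 24 mm above the bench.
- pin_mid (a point): Centre of the loose dark steel hinge pin, seized in the bore: body 20 mm thick, 40 mm long, above a 26 x 5 mm head; z up along it. Upper end 6 to 10 mm below the keeper disc's top at the start. Pushing it down takes some 8 to 20 N; it drops when its upper end is below z = 70 mm of the bracket; a punch tip taken to z = 58 mm has driven it out and the shoulder is still clear of the disc.
- punch_grip (a point): Middle of the shank of the plain steel drift punch, where to grip it; upright, 120 g. Shank 14 mm thick, 85 mm long; below it a tip 7 mm thick, 52 mm long (last 2 mm tapered to 4.4 mm). The tip's end is 94.5 mm below this point, the shank's shoulder 42.5 mm below. Starts in one of the stand's two holes, shoulder on the stand's top.
- punch_tip (a point): The end of the drift punch's tip, on its axis; z along the punch, up.
- scriber_grip (a point): Middle of the handle of a scriber in the stand's other hole: 24 mm thick black handle 60 mm high with a 16 mm cap on top. Not needed; leave alone.
- stand: Fixed wooden tool stand 60 (x) x 150 (y) x 62 mm high. Origin: centre of its underside, z up. Two vertical holes, 11 mm diameter and 56 mm deep, open at the top at x = 0, y = +-35 mm. The tools stand in them with the tip in the hole and the shoulder on top (punch_grip then 104.5 mm above the bench).

How it is judged:
By the outcome, as a careful person would: the job done as asked, in the order asked, and still so for the second after the job is handed in, with the robot touching nothing.
It also fails if it takes over 72 s, if anything falls off the work surface, if the arm or the gripper's body presses on something with over 40 N, if the wrist force passes 120 N, or if a joint passes its speed limit or range.

## Working session

There is one attempt and no reset: what is moved stays moved. The work goes in short steps, Python scripts to look and compute and a shell command to move; the robot and the scene stay as the last step left them, time stands still between calls to the robot, and variables do not carry over. Pictures are saved under pics/ and viewed, at most 10 in all, crops included, and the job is handed in when it is done.

```bash
mkdir -p pics; cat > h.py <<'E'
import numpy as np, cv2
from scipy.spatial.transform import Rotation as R
from workcell import sensors, imaging, order, spotter
def cam(name):
    o=sensors.get_obs(); c=imaging.calibration(name); K=np.array(c["mtx"])
    if name=="wrist":
        T=np.eye(4);T[:3,:3]=R.from_quat(o["ee_rot"]).as_matrix();T[:3,3]=o["position"]
        W=T@np.array(c["tool_from_camera"]); return K,W[:3,:3].T,-W[:3,:3].T@W[:3,3]
    return K,np.array(c["R"]),np.array(c["t"]).ravel()
def atz(C,px,z):
    K,Rm,t=C; o=-Rm.T@t; d=Rm.T@np.linalg.solve(K,[px[0],px[1],1.]); return o+d*(z-o[2])/d[2]
def proj(C,X):
    K,Rm,t=C; p=K@(Rm@np.array(X)+t); return p[:2]/p[2]
def tool(target):
    o=sensors.get_obs(); return R.from_quat(o["ee_rot"]).inv().apply(np.array(target)-o["position"])
E
python3 - <<'E'
from h import *
np.set_printoptions(precision=4,suppress=True)
o=sensors.get_obs(); print(o)
ims=[]
for n in("scene","top"):
    C=cam(n); im=imaging.camera(n); cv2.imwrite(f"pics/{n}0.png",im); print(n,"camera at",-C[1].T@C[2])
    for l,z in(("bracket",.06),("boss_top",.107),("punch_grip",.1045),("scriber_grip",.092),("stand",.062)):
        for d in spotter.look_for(l,n)[:2]: print(l,d["conf"],d["pixel"],atz(C,d["pixel"],z))
E
```

```text
{'clock': 0.0, 'joint_pos': array([-1.1946,  0.3328, -0.0647,  1.461 ,  0.0216,  1.3499, -0.0885]), 'joint_velocities': array([ 0.0012,  0.0007, -0.0007,  0.0023, -0.0005,  0.0009,  0.0003]), 'tau': array([ -0.0001, -62.5462,   0.049 , -39.159 ,   0.0163,   0.01  ,
         0.    ]), 'position': array([0.2425, 0.5756, 0.2475]), 'ee_rot': array([ 0.198 ,  0.9802, -0.0007, -0.0001]), 'ft_force': array([0.2983, 0.2489, 0.0053]), 'torque': array([-0.033 , -0.0089, -0.0068]), 'grasp_force': 0.0, 'grip_width': 0.99919593187796}
scene camera at [0.843 0.202 0.74 ]
bracket 0.74 [432.0, 267.8] [0.525  0.2131 0.06  ]
boss_top 0.71 [431.1, 266.3] [0.5455 0.21   0.107 ]
punch_grip 0.77 [227.5, 129.7] [ 0.5109 -0.2319  0.1045]
scriber_grip 0.58 [255.3, 151.5] [ 0.5156 -0.1639  0.092 ]
scriber_grip 0.3 [429.2, 268.1] [0.5429 0.2091 0.092 ]
stand 0.71 [245.5, 164.3] [ 0.5347 -0.1778  0.062 ]
top camera at [ 0.4558 -0.001   0.808 ]
bracket 0.74 [184.1, 206.0] [0.4954 0.1931 0.06  ]
boss_top 0.63 [184.4, 204.9] [0.4946 0.1805 0.107 ]
punch_grip 0.64 [448.1, 197.1] [ 0.511  -0.2319  0.1045]
scriber_grip 0.83 [403.6, 195.1] [ 0.5145 -0.1635  0.092 ]
stand 0.91 [413.7, 201.9] [ 0.5057 -0.1873  0.062 ]
```

View pics/scene0.png

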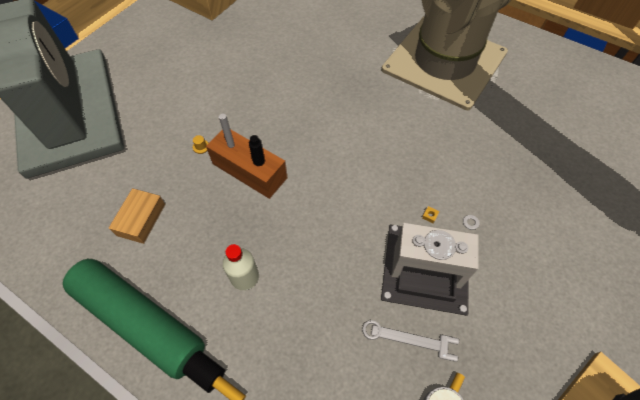

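View pics/top0.png

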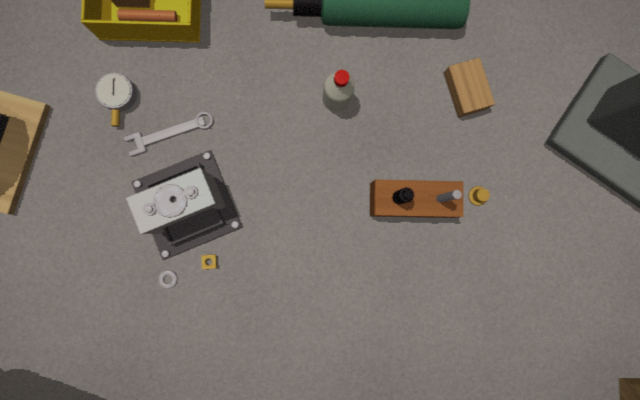

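The scene view shows the stand at about (246,164), with the punch at (226,130) and the scriber at (256,150). The bracket disc is at (440,244) with its dark hole near (437,243). In the top view the disc is at (171,200) with the hole near (173,199), the scriber at (403,196) and the punch at (450,196).

```bash
python3 - <<'E'
from h import *
np.set_printoptions(precision=4,suppress=True)
T=np.array(imaging.calibration("wrist")["tool_from_camera"]);print(T); print(imaging.calibration("wrist")["mtx"])
for n,ps in(("scene",[(440,244),(437,243)]),("top",[(171,200),(173,199)])):
    C=cam(n)
    for p in ps: print(n,atz(C,p,.107))
print(atz(cam("top"),(460,182),.062),atz(cam("top"),(375,180),.062))
# TCP so that camera sees disc, turned so tool y=+x world, 
Rt=np.array([[0,1,0],[1,0,0],[0,0,-1.]])
o=sensors.get_obs();R0=R.from_quat(o["ee_rot"])
print("turn",(R0.inv()*R.from_matrix(Rt)).as_rotvec())
print(tool([.50,.19,.30]))
E
```

```text
[[ 0.0014 -0.9588 -0.284   0.0721]
 [ 1.      0.0014  0.0004  0.0016]
 [ 0.     -0.284   0.9588 -0.1252]
 [ 0.      0.      0.      1.    ]]
[[290.5996   0.     317.5307]
 [  0.     290.5996 199.7088]
 [  0.       0.       1.    ]]
scene [0.5033 0.2049 0.107 ]
scene [0.5044 0.2002 0.107 ]
top [0.502  0.2011 0.107 ]
top [0.5035 0.1981 0.107 ]
[ 0.5401 -0.2666  0.062 ] [ 0.5418 -0.1221  0.062 ]
turn [ 0.0001 -0.      1.172 ]
[-0.387  -0.2558 -0.0517]
```

```bash
python3 -m inch '[[[-0.393,-0.262,0,0,0,1.172,-1],[-0.393,-0.262,0,0,0,1.172,-1],[-0.393,-0.262,0,0,0,1.172,-1],[-0.393,-0.262,0,0,0,1.172,-1],[-0.393,-0.262,0,0,0,1.172,-1],[-0.393,-0.262,0,0,0,1.172,-1],[-0.393,-0.262,0,0,0,1.172,-1],[-0.393,-0.262,0,0,0,1.172,-1],[-0.393,-0.262,0,0,0,1.172,-1],[-0.393,-0.262,0,0,0,1.172,-1]]]'
python3 -m inch '[[[0,0,0,0,0,0,-1],[0,0,0,0,0,0,-1]]]'
```

```text
clock: 1.6
position: [0.5053, 0.177, 0.2488]
ee_rot: [0.709, 0.705, 0.0, 0.001]
ft_force: [-0.0, -0.1, -0.3]
grip_width: 1.002
grasp_force: 0.0
clock: 1.8
position: [0.503, 0.1822, 0.2483]
ee_rot: [0.707, 0.707, 0.0, -0.0]
ft_force: [-0.5, 1.2, 0.2]
grip_width: 0.997
grasp_force: 0.0
```

```bash
python3 -m inch '[[[0,0,0.04,0,0,0,-1],[0,0,0.073,0,0,0,-1],[0,0,0.073,0,0,0,-1],[0,0,0.073,0,0,0,-1]]]'
python3 - <<'E'
from h import *
np.set_printoptions(precision=4,suppress=True)
C=cam("wrist"); im=imaging.camera("wrist"); np.savez("w1.npz",K=C[0],R=C[1],t=C[2],im=im)
p=proj(C,[.503,.201,.107]);print(p)
x,y=(p-[100,75]).astype(int);x=max(x,0);y=max(y,0)
cv2.imwrite("pics/w1.png",cv2.resize(im[y:y+150,x:x+200],None,fx=4,fy=4,interpolation=cv2.INTER_CUBIC));print(x,y)
E
```

```text
clock: 2.2
position: [0.5027, 0.1831, 0.176]
ee_rot: [0.706, 0.708, -0.0, -0.0]
ft_force: [0.2, -1.1, 1.1]
grip_width: 0.999
grasp_force: 0.0
[316.9642 197.3444]
216 122
```

View pics/w1.png

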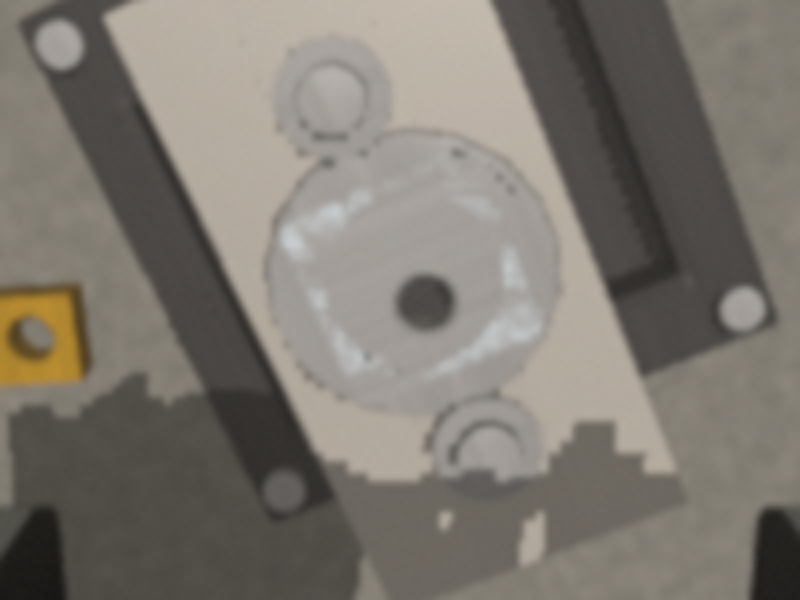

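The wrist crop shows the disc centred at crop (413,271) and the dark knock-out hole at crop (426,301). That is full-image pixel (322.4,197.2), about 5 mm off centre, as expected.

```bash
python3 - <<'E'
from h import *
np.set_printoptions(precision=4,suppress=True)
d=np.load("w1.npz");C=(d["K"],d["R"],d["t"])
f=lambda x,y:(216+(x+.5)/4-.5,122+(y+.5)/4-.5)
g=cv2.cvtColor(d["im"],6)[185:210,310:335].astype(float)
w=np.clip(120-g,0,None);yy,xx=np.mgrid[185:210,310:335];h=((w*xx).sum()/w.sum(),(w*yy).sum()/w.sum())
print(h,f(426,301)); print("hole",atz(C,h,.107),atz(C,f(426,301),.107)); print("disc",atz(C,f(413,271),.107)); print("bolts",atz(C,f(331,97),.112),atz(C,f(490,450),.112))
# view pose for punch
print(tool([.511,-.252,.25]))
E
```

```text
(np.float64(322.16426898628305), np.float64(196.99247239879557)) (322.125, 196.875)
hole [0.5066 0.2013 0.107 ] [0.5066 0.2014 0.107 ]
disc [0.5043 0.2067 0.107 ]
bolts [0.491  0.2369 0.112 ] [0.518  0.1756 0.112 ]
[-0.4351  0.0071 -0.0735]
```

```bash
python3 -m inch '[[[0,0,-0.045,0,0,0,-1],[-0.423,0.007,-0.075,0,0,0,-1],[-0.423,0.007,-0.075,0,0,0,-1],[-0.423,0.007,-0.075,0,0,0,-1],[-0.423,0.007,-0.075,0,0,0,-1],[-0.423,0.007,-0.075,0,0,0,-1],[-0.423,0.007,-0.075,0,0,0,-1],[-0.423,0.007,-0.075,0,0,0,-1],[-0.423,0.007,-0.075,0,0,0,-1],[-0.423,0.007,-0.075,0,0,0,-1]]]'
python3 -m inch '[[[0,0,0,0,0,0,-1],[0,0,0,0,0,0,-1],[0,0,0,0,0,0,-1],[0,0,0,0,0,0,-1]]]'
python3 - <<'E'
from h import *
np.set_printoptions(precision=4,suppress=True)
C=cam("wrist"); im=imaging.camera("wrist"); np.savez("w2.npz",K=C[0],R=C[1],t=C[2],im=im)
p=proj(C,[.511,-.232,.147]);print(p)
x,y=(p-[100,75]).astype(int);x=max(x,0);y=max(y,0)
cv2.imwrite("pics/w2.png",cv2.resize(im[y:y+150,x:x+200],None,fx=4,fy=4,interpolation=cv2.INTER_CUBIC));print(x,y)
E
```

```text
clock: 3.25
position: [0.5099, -0.2458, 0.2533]
ee_rot: [0.709, 0.706, 0.001, 0.002]
ft_force: [-1.0, 0.5, -0.4]
grip_width: 0.998
grasp_force: 0.0
clock: 3.65
position: [0.5107, -0.2395, 0.2507]
ee_rot: [0.706, 0.708, 0.001, 0.0]
ft_force: [-0.0, 0.2, -0.5]
grip_width: 1.002
grasp_force: 0.0
[316.8089 197.8774]
216 122
```

View pics/w2.png

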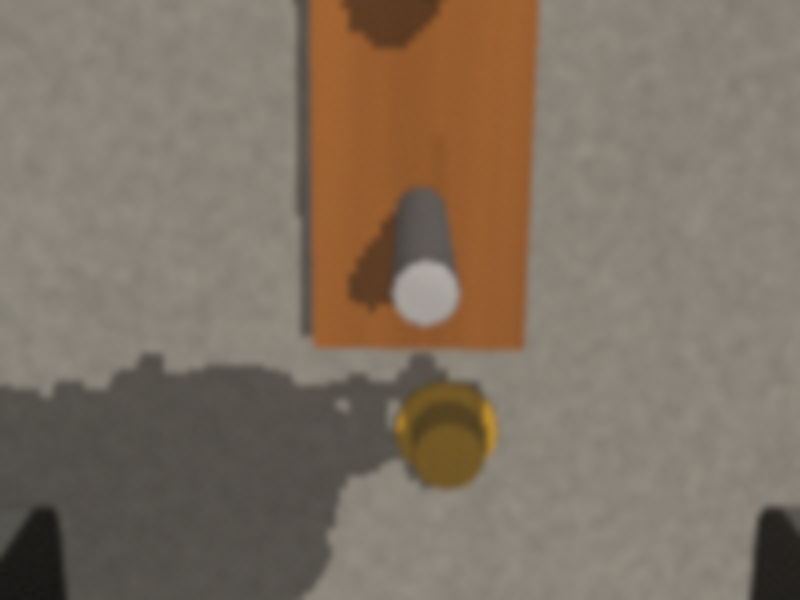

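The wrist crop shows the punch's top disc at crop (425,293) and its base at about (422,203). The stand's near edge is at row 348, and the scriber shadow is at the top.

```bash
python3 - <<'E'
from h import *
np.set_printoptions(precision=4,suppress=True)
d=np.load("w2.npz");C=(d["K"],d["R"],d["t"])
f=lambda x,y:(216+(x+.5)/4-.5,122+(y+.5)/4-.5)
t=atz(C,f(425,293),.147);print("top",t,"base",atz(C,f(422,203),.062))
a=[atz(C,f(*p),.062) for p in((312,100),(314,346),(523,346),(533,100))];print(np.array(a))
print(tool([t[0],t[1],.1065-.004]), tool([t[0],t[1],.25]))
E
```

```text
top [ 0.5151 -0.2294  0.147 ] base [ 0.5156 -0.2274  0.062 ]
[[ 0.486  -0.1996  0.062 ]
 [ 0.4852 -0.2687  0.062 ]
 [ 0.5446 -0.2685  0.062 ]
 [ 0.545  -0.1994  0.062 ]]
[0.0102 0.0045 0.1481] [0.0103 0.0046 0.0006]
```

```bash
python3 -m inch '[[[0.0107,0.0046,0.02,0,0,0,-1],[0.0107,0.0046,0.07,0,0,0,-1],[0.0107,0.0046,0.11,0,0,0,-1],[0.0107,0.0046,0.14,0,0,0,-1],[0.0107,0.0046,0.148,0,0,0,-1],[0.0107,0.0046,0.148,0,0,0,-1],[0.0107,0.0046,0.148,0,0,0,-1],[0.0107,0.0046,0.148,0,0,0,-1],[0.0107,0.0046,0.148,0,0,0,-1]]]' 60
python3 -m inch '[[[0,0,0,0,0,0,1],[0,0,0,0,0,0,1],[0,0,0,0,0,0,1],[0,0,0,0,0,0,1],[0,0,0,0,0,0,1],[0,0,0,0,0,0,1],[0,0,0,0,0,0,1],[0,0,0,0,0,0,1],[0,0,0,0,0,0,1],[0,0,0,0,0,0,1]]]'
```

```text
clock: 4.6
position: [0.5155, -0.2306, 0.1036]
ee_rot: [0.707, 0.707, 0.001, 0.001]
ft_force: [0.2, 0.2, -0.2]
grip_width: 0.999
grasp_force: 0.0
clock: 5.6
position: [0.5147, -0.2304, 0.1024]
ee_rot: [0.707, 0.707, 0.0, -0.0]
ft_force: [-1.5, 0.4, 4.2]
grip_width: 0.146
grasp_force: 58.4
```

```bash
python3 -m inch '[[[0,0,-0.02,0,0,0,1],[0,0,-0.06,0,0,0,1],[0,0,-0.11,0,0,0,1],[0,0,-0.16,0,0,0,1],[0,0,-0.16,0,0,0,1],[0.05,0,-0.16,0,0,0,1],[0.1,-0.004,-0.16,0,0,0,1],[0.15,-0.008,-0.16,0,0,0,1],[0.2,-0.008,-0.16,0,0,0,1],[0.25,-0.008,-0.16,0,0,0,1]]]'
python3 -m inch '[[[0.05,0,0,0,0,0,1],[0.1,0,0,0,0,0,1],[0.15,0,0,0,0,0,1],[0.18,0,0,0,0,0,1],[0.18,0,0.025,0,0,0,1],[0.18,0,0.05,0,0,0,1],[0.18,0,0.05,0,0,0,1],[0.18,0,0.05,0,0,0,1],[0.18,0,0.05,0,0,0,1]]]'
python3 - <<'E'
from h import *
np.set_printoptions(precision=4,suppress=True)
o=sensors.get_obs();print(o["position"],o["ee_rot"],o["ft_force"],o["clock"])
C=cam("wrist"); im=imaging.camera("wrist"); np.savez("w3.npz",K=C[0],R=C[1],t=C[2],im=im)
p=proj(C,[.5064,.2017,.107]);tp=R.from_quat(o["ee_rot"]).apply([0,0,.0925])+o["position"];print(p,tp,proj(C,tp))
x,y=220,140
cv2.imwrite("pics/w3.png",cv2.resize(im[y:y+150,x:x+200],None,fx=4,fy=4,interpolation=cv2.INTER_CUBIC))
E
```

```text
clock: 6.6
position: [0.5061, 0.0214, 0.2618]
ee_rot: [0.707, 0.707, 0.0, -0.0]
ft_force: [1.1, -0.4, -1.4]
grip_width: 0.147
grasp_force: 58.8
clock: 7.5
position: [0.5073, 0.1993, 0.2135]
ee_rot: [0.707, 0.707, 0.001, 0.0]
ft_force: [0.3, 0.3, -1.7]
grip_width: 0.148
grasp_force: 58.8
[0.5073 0.1993 0.2135] [0.7073 0.7069 0.0009 0.0002] [ 0.3213  0.2729 -1.6842] 7.5
[315.2345 202.8439] [0.5075 0.1994 0.121 ] [316.5047 210.8729]
```

View pics/w3.png

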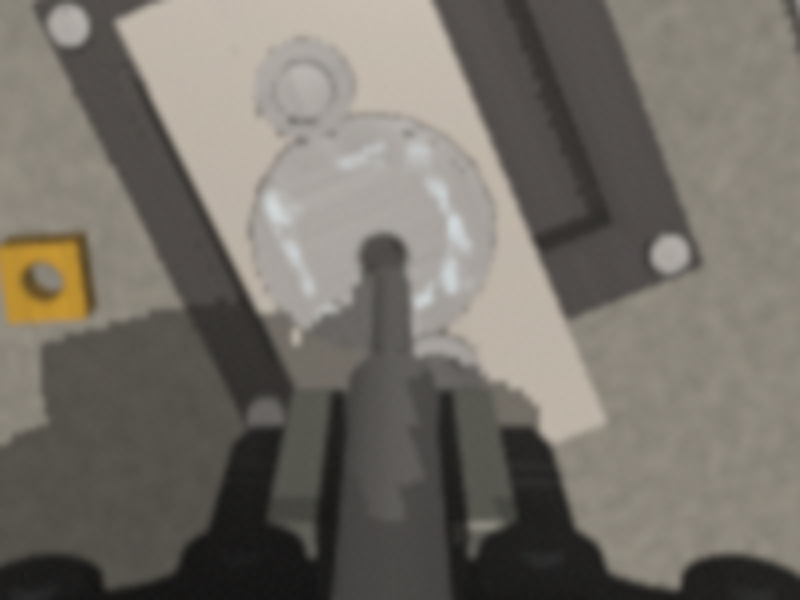

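The punch tip is now just over the dark hole. The hole is at crop (383,255), and the tip bar enters from below with its centre at about (392,300). I need an enlarged view with more contrast to see the tip's end.

```bash
python3 - <<'E'
from h import *
np.set_printoptions(precision=1,suppress=True)
d=np.load("w3.npz");C=(d["K"],d["R"],d["t"]);im=d["im"]
c=im[190:240,290:345].astype(float)
c=np.clip((c-30)*2.2,0,255).astype(np.uint8)
cv2.imwrite("pics/w4.png",cv2.resize(c,None,fx=12,fy=12,interpolation=cv2.INTER_CUBIC))
o=sensors.get_obs()
for z in(.0925,.08,.06,.042,.0,-.02): print(z,12*(proj(C,R.from_quat(o["ee_rot"]).apply([0,0,z])+o["position"])-[290,190]))
print("hole",12*(proj(C,[.5064,.2017,.107])-[290,190]))
E
```

```text
0.0925 [318.9 248.8]
0.08 [318.3 313. ]
0.06 [317. 432.]
0.042 [315.7 560.6]
0.0 [311.3 983.2]
-0.02 [ 308.2 1282.8]
hole [302.8 154.1]
```

View pics/w4.png

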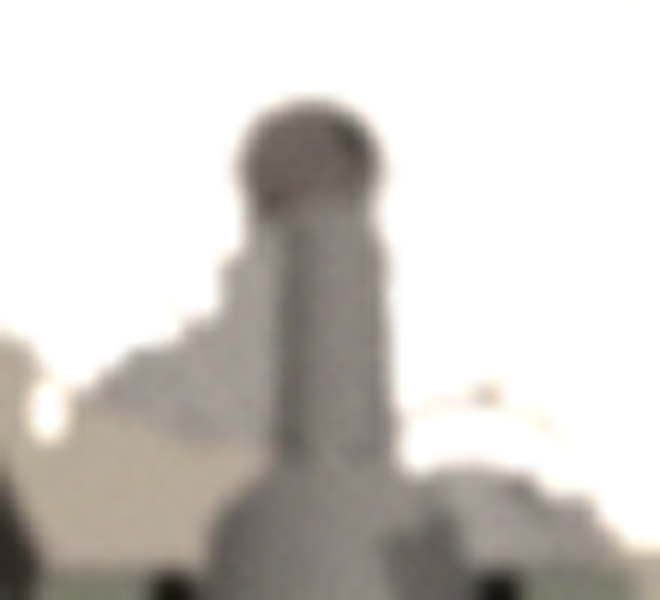

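In the enlarged view the hole outline is centred at (312,166). The tip bar is centred at x≈331 and its upper end edge is at y≈205, so the tip's centre is near (331,248).

```bash
python3 - <<'E'
from h import *
np.set_printoptions(precision=4,suppress=True)
d=np.load("w3.npz");C=(d["K"],d["R"],d["t"])
f=lambda x,y:(290+(x+.5)/12-.5,190+(y+.5)/12-.5)
h=atz(C,f(312,166),.107);t=atz(C,f(331,248),.121);print(h,t,h-t, sensors.get_obs()["position"])
E
```

```text
[0.5067 0.2012 0.107 ] [0.508  0.1999 0.121 ] [-0.0013  0.0013 -0.014 ] [0.5074 0.1994 0.2136]
```

```bash
python3 -m inch '[[[0.0013,-0.0013,0,0,0,0,1],[0.0013,-0.0013,0.006,0,0,0,1],[0.0013,-0.0013,0.011,0,0,0,1],[0.0013,-0.0013,0.013,0,0,0,1],[0.0013,-0.0013,0.014,0,0,0,1],[0.0013,-0.0013,0.015,0,0,0,1],[0.0013,-0.0013,0.015,0,0,0,1]]]'
python3 -m inch '[[[0,0,0.001,0,0,0,1],[0,0,0.001,0,0,0,1]]]'
```

```text
clock: 8.25
position: [0.5054, 0.2006, 0.1972]
ee_rot: [0.707, 0.707, -0.0, -0.0]
ft_force: [0.1, 0.3, -1.2]
grip_width: 0.144
grasp_force: 58.8
clock: 8.45
position: [0.5054, 0.2006, 0.1963]
ee_rot: [0.707, 0.707, 0.0, -0.0]
ft_force: [0.2, 0.6, -1.1]
grip_width: 0.141
grasp_force: 58.8
```

No contact force with the tip nominally 3 mm below the disc top, so it is in the hole. I'll continue gently to the pin.

```bash
python3 -m inch '[[[0,0,0.001,0,0,0,1],[0,0,0.002,0,0,0,1],[0,0,0.003,0,0,0,1],[0,0,0.003,0,0,0,1]]]'
python3 -m inch '[[[0,0,0.001,0,0,0,1],[0,0,0.002,0,0,0,1],[0,0,0.003,0,0,0,1],[0,0,0.003,0,0,0,1]]]'
```

```text
clock: 8.85
position: [0.5053, 0.2006, 0.1931]
ee_rot: [0.707, 0.707, -0.0, -0.0]
ft_force: [-0.3, 0.0, -0.9]
grip_width: 0.147
grasp_force: 58.8
clock: 9.25
position: [0.5053, 0.2006, 0.1901]
ee_rot: [0.707, 0.707, -0.0, -0.0]
ft_force: [0.2, 0.2, -1.1]
grip_width: 0.15
grasp_force: 58.8
```

```bash
python3 -m inch '[[[0,0,0.001,0,0,0,1],[0,0,0.002,0,0,0,1],[0,0,0.003,0,0,0,1],[0,0,0.004,0,0,0,1],[0,0,0.004,0,0,0,1]]]'
python3 -m inch '[[[0,0,0.001,0,0,0,1],[0,0,0.002,0,0,0,1],[0,0,0.003,0,0,0,1],[0,0,0.004,0,0,0,1]]]'
```

```text
clock: 9.75
position: [0.5063, 0.201, 0.1877]
ee_rot: [0.707, 0.707, 0.001, 0.0]
ft_force: [-0.7, -0.2, 7.2]
grip_width: 0.145
grasp_force: 59.9
clock: 10.15
position: [0.5065, 0.201, 0.1843]
ee_rot: [0.707, 0.707, 0.002, 0.0]
ft_force: [-1.6, -1.6, 13.0]
grip_width: 0.147
grasp_force: 60.3
```

```bash
python3 -m inch '[[[0,0,0.001,0,0,0,1],[0,0,0.002,0,0,0,1],[0,0,0.003,0,0,0,1],[0,0,0.004,0,0,0,1],[0,0,0.005,0,0,0,1],[0,0,0.006,0,0,0,1],[0,0,0.007,0,0,0,1]]]'
```

```text
clock: 10.85
position: [0.5065, 0.2011, 0.1772]
ee_rot: [0.707, 0.707, 0.002, 0.0]
ft_force: [-1.6, -1.2, 11.8]
grip_width: 0.145
grasp_force: 60.3
```

```bash
python3 -m inch '[[[0,0,0.0015,0,0,0,1],[0,0,0.003,0,0,0,1],[0,0,0.0045,0,0,0,1],[0,0,0.006,0,0,0,1],[0,0,0.0075,0,0,0,1],[0,0,0.009,0,0,0,1],[0,0,0.0105,0,0,0,1],[0,0,0.012,0,0,0,1]]]'
```

```text
clock: 11.65
position: [0.5065, 0.2011, 0.1649]
ee_rot: [0.707, 0.707, 0.002, 0.0]
ft_force: [-0.5, -1.0, 8.9]
grip_width: 0.143
grasp_force: 60.2
```

```bash
python3 -m inch '[[[0,0,0.0015,0,0,0,1],[0,0,0.003,0,0,0,1],[0,0,0.0045,0,0,0,1],[0,0,0.006,0,0,0,1],[0,0,0.0075,0,0,0,1],[0,0,0.009,0,0,0,1],[0,0,0.0105,0,0,0,1],[0,0,0.012,0,0,0,1],[0,0,0.0125,0,0,0,1],[0,0,0.0125,0,0,0,1]]]'
python3 - <<'E'
from h import *
cv2.imwrite("pics/s1.png",cv2.resize(imaging.camera("scene")[200:320,360:500],None,fx=4,fy=4,interpolation=cv2.INTER_CUBIC))
C=cam("scene")
for d in spotter.look_for("pin_mid","scene"):print(d,atz(C,d["pixel"],.02))
E
```

```text
clock: 12.65
position: [0.5054, 0.2006, 0.1507]
ee_rot: [0.707, 0.707, -0.0, -0.0]
ft_force: [0.1, 0.2, -0.2]
grip_width: 0.149
grasp_force: 59.0
```

View pics/s1.png

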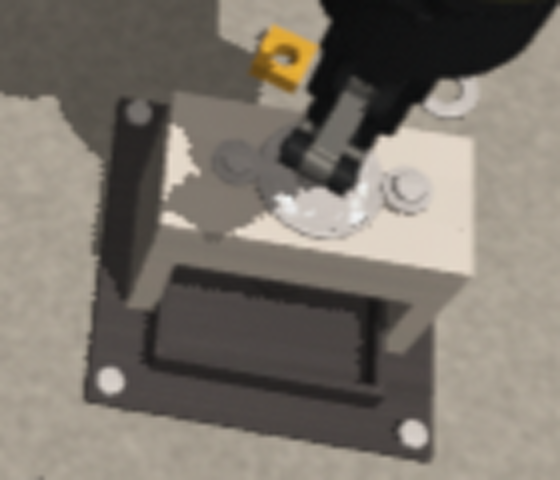

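The push force fell from about 9 N to 0 and the arm relaxed, so the pin has dropped. In the scene view the boss hides the spot under the bore. I'll withdraw straight up and return the punch.

```bash
python3 -m inch '[[[0,0,-0.01,0,0,0,1],[0,0,-0.03,0,0,0,1],[0,0,-0.06,0,0,0,1],[0,0,-0.095,0,0,0,1],[0,0,-0.115,0,0,0,1],[0,0,-0.115,0,0,0,1],[-0.05,0.002,-0.115,0,0,0,1],[-0.1,0.0093,-0.115,0,0,0,1],[-0.15,0.0093,-0.115,0,0,0,1],[-0.2,0.0093,-0.115,0,0,0,1]]]'
python3 -m inch '[[[-0.05,0,0,0,0,0,1],[-0.1,0,0,0,0,0,1],[-0.15,0,0,0,0,0,1],[-0.2,0,0,0,0,0,1],[-0.2313,0,0,0,0,0,1],[-0.2313,0,0,0,0,0,1],[-0.2313,0,0.04,0,0,0,1],[-0.2313,0,0.08,0,0,0,1],[-0.2313,0,0.08,0,0,0,1],[-0.2313,0,0.08,0,0,0,1]]]'
python3 - <<'E'
from h import *
o=sensors.get_obs();print(o["position"],o["ee_rot"],o["ft_force"])
C=cam("wrist"); im=imaging.camera("wrist")
for z in (.0925,.06):print(4*(proj(C,R.from_quat(o["ee_rot"]).apply([0,0,z])+o["position"])-[220,140]))
cv2.imwrite("pics/w5.png",cv2.resize(im[140:290,220:420],None,fx=4,fy=4,interpolation=cv2.INTER_CUBIC))
top=imaging.camera("top")
cv2.imwrite("pics/t2.png",cv2.resize(top[140:270,110:250],None,fx=4,fy=4,interpolation=cv2.INTER_CUBIC))
E
```

```text
clock: 13.75
position: [0.5142, -0.0008, 0.2655]
ee_rot: [0.707, 0.707, -0.0, -0.0]
ft_force: [0.8, -0.5, -0.8]
grip_width: 0.15
grasp_force: 59.0
clock: 14.75
position: [0.5147, -0.2297, 0.1863]
ee_rot: [0.707, 0.707, -0.0, -0.0]
ft_force: [1.0, -0.6, -0.2]
grip_width: 0.146
grasp_force: 58.9
[ 0.51465891 -0.22969467  0.18632046] [ 7.06961733e-01  7.07251597e-01 -3.09365143e-04 -4.38378271e-04] [ 1.02697512 -0.58124879 -0.18405419]
[386.00532238 283.47808768]
[385.37380548 344.53726156]
```

View pics/w5.png

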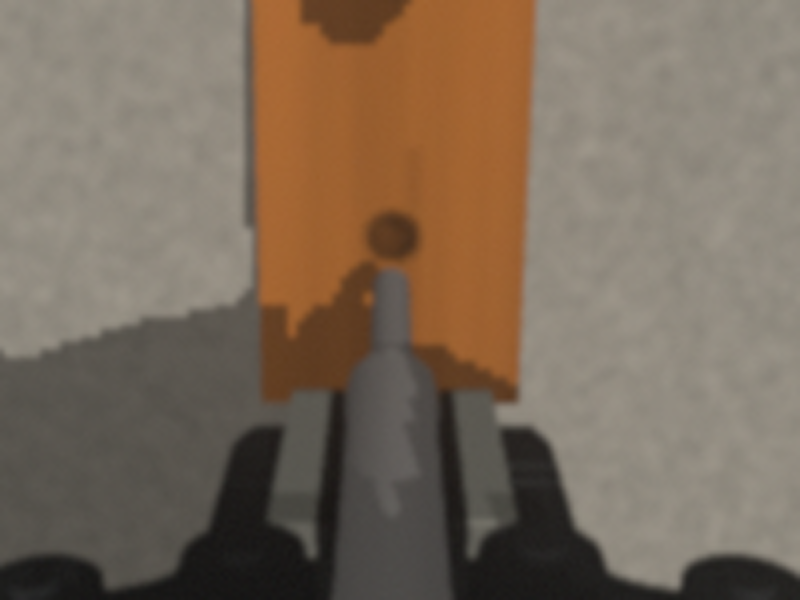

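View pics/t2.png

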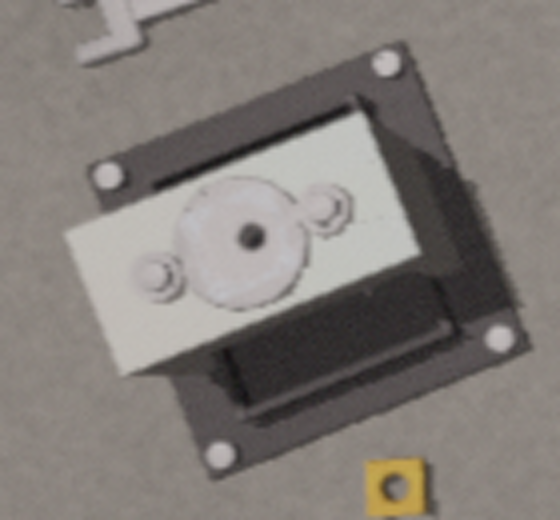

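The tip, at (391,282), lines up with the empty stand hole at (391,236), and the punch has not shifted in the grip. In the top view the tray is clear and the pin is out of sight beneath the boss.

```bash
python3 -m inch '[[[0,0,0.015,0,0,0,1],[0,0,0.027,0,0,0,1],[0,0,0.033,0,0,0,1],[0,0,0.037,0,0,0,1],[0,0,0.037,0,0,0,1]]]'
python3 -m inch '[[[0,0,0.008,0,0,0,1],[0,0,0.018,0,0,0,1],[0,0,0.028,0,0,0,1],[0,0,0.038,0,0,0,1],[0,0,0.043,0,0,0,1],[0,0,0.046,0,0,0,1],[0,0,0.046,0,0,0,1],[0,0,0.046,0,0,0,1]]]'
```

```text
clock: 15.35
position: [0.5144, -0.2301, 0.1482]
ee_rot: [0.707, 0.707, -0.0, -0.0]
ft_force: [-0.3, -0.2, -0.8]
grip_width: 0.151
grasp_force: 58.9
clock: 16.15
position: [0.5149, -0.2302, 0.1029]
ee_rot: [0.707, 0.707, 0.0, 0.0]
ft_force: [-0.1, -0.5, -1.0]
grip_width: 0.145
grasp_force: 58.9
```

```bash
python3 -m inch '[[[0,0,0,0,0,0,-1],[0,0,0,0,0,0,-1],[0,0,0,0,0,0,-1],[0,0,0,0,0,0,-1],[0,0,0,0,0,0,-1],[0,0,0,0,0,0,-1],[0,0,0,0,0,0,-1],[0,0,0,0,0,0,-1]]]'
python3 -m inch '[[[0,0,-0.02,0,0,0,-1],[0,0,-0.06,0,0,0,-1],[0,0,-0.11,0,0,0,-1],[0,0,-0.15,0,0,0,-1],[0,0,-0.19,0,0,0,-1],[-0.05,0,-0.22,0,0,0,-1],[-0.1,0,-0.22,0,0,0,-1],[-0.1,0,-0.22,0,0,0,-1],[-0.1,0,-0.22,0,0,0,-1]]]'
python3 - <<'E'
from h import *
s=imaging.camera("scene")
C=cam("scene");f=lambda x:x
a=cv2.resize(s[100:220,180:320],None,fx=4,fy=4,interpolation=cv2.INTER_CUBIC)
cv2.imwrite("pics/s2.png",a)
print(proj(C,[.5152,-.2288,.147]),proj(C,[.5152,-.2288,.062]))
for n in("scene","top"):
    imaging.camera(n)
    for l,z in (("punch_grip",.1045),("scriber_grip",.092),("pin_mid",.02)):
        for d in spotter.look_for(l,n)[:2]:print(n,l,d["conf"],d["pixel"],atz(cam(n),d["pixel"],z))
E
```

```text
clock: 16.95
position: [0.5147, -0.2301, 0.1028]
ee_rot: [0.707, 0.707, 0.0, -0.0]
ft_force: [0.7, 0.2, 0.0]
grip_width: 1.003
grasp_force: 0.0
clock: 17.85
position: [0.5138, -0.3322, 0.3225]
ee_rot: [0.708, 0.706, -0.001, 0.0]
ft_force: [0.6, 0.4, -1.6]
grip_width: 1.0
grasp_force: 0.0
[222.77826884 116.8702495 ] [231.39912751 145.62647645]
scene punch_grip 0.58 [229.1, 132.7] [ 0.51477128 -0.22474286  0.1045    ]
scene scriber_grip 0.67 [256.4, 149.5] [ 0.51077724 -0.16507039  0.092     ]
top scriber_grip 0.61 [404.4, 196.1] [ 0.51286418 -0.16479441  0.092     ]
```

View pics/s2.png

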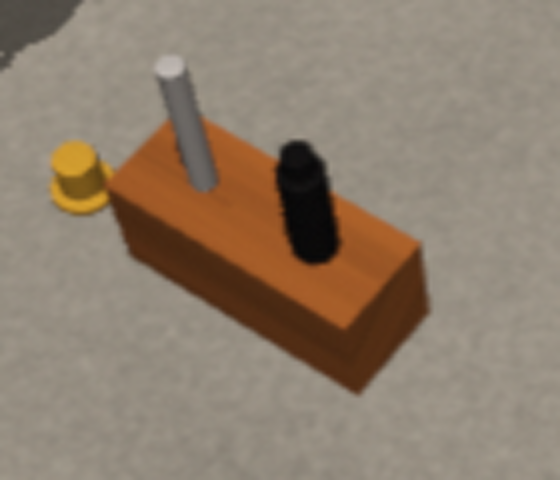

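The punch stands upright and fully home: its top is at (222.7,116.7), against a predicted (222.8,116.9). The scriber has not moved.

```bash
python3 -c "
from workcell import order; print(order.hand_in())"
```

```text
the job is handed in; nothing more can be done
None
```

The job is handed in: I pushed the hinge pin out through the knock-out hole, the punch is back fully home in its stand hole, and the scriber is undisturbed; I never saw the pin in the tray, only the push force dropping to zero with the tip at z ≈ 58 mm.

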